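Unlock the washer's dosing tray and lift it out level

TASK

Turn the orange latch on the grey dosing unit until its pointer stands at the green mark and leave it there, then take the blue tray by its white grip and lift it straight up about 15 cm, keeping it level so that both detergent tablets stay in it. Finish while still holding the tray steady and level in the air above its well, and do not disturb the other things on the top.

Things in the scene. Friction and masses are not known exactly. Their poses are not given: they have to be found in the camera images.
- unit: grey housing fixed on the white work top, 170 (x) x 290 (y) x 48 mm high, origin at the centre of its underside, x away from the robot at yaw 0. Tray well 128 x 168 mm centred at x 0, y -45 mm, floor 8 mm above the work top. Orange latch with upright axis at x 0, y +63 mm. Unlocked mark: green dot on the top face, 64 mm from the latch axis towards the unit's -x.
- latch (a joint): angle (rad) of the orange turn latch, counter-clockwise positive seen from above. 0: pointer exactly at the green mark (unit's -x). Starts at 0.9 to 1.45, its wing over the tray's rim: turn it clockwise by that much. Stops at -0.6 and 1.7; stays where left (friction 0.05 N m). The wing locks the tray down until the angle is below about 0.4.
- latch_top (a point): centre of the top of the latch's grip bar, on the latch axis, 91 mm above the work top. Bar 44 long, 14 thick, 31 mm tall, on a disc 44 mm wide, 12 thick; pinch it from above across its thickness. Bar and pointer wing (14 wide, reaching 48 mm from the axis, top 13 mm above the housing, black line on it) lie along this point's x; the pointer points to its -x and turns with the latch.
- tray: blue open tray, loose, 120 (x) x 160 (y) x 45 mm high, 0.2 to 0.4 kg, 4 mm walls, origin at the centre of its underside; sits in the well, 4 mm free each side, axes as the unit's. A middle wall along x at y 0 parts two compartments; on it a white grip fin 60 (x) x 14 mm (y), from 45 to 90 mm above the underside, to be pinched from above across its thickness.
- well (a point): centre of the floor of the well, fixed in the unit, where the tray's origin rests; 8 mm above the work top
- tablet_a: white solid detergent tablet, a disc 34 mm in diameter and 16 mm high, 22 g, lying loose in the tray's -y compartment; origin at the centre of its underside
- tablet_b: yellow solid detergent tablet, the same, in the tray's +y compartment (beside the latch)
- wipes: green wipes canister, 84 mm in diameter, 150 mm high, standing loose beside the unit; origin at the centre of its underside; to be left alone
- food_can: red food can, 74 mm in diameter, 110 mm high, standing loose beside the unit; origin at the centre of its underside; to be left alone
- sheet_box: brown carton 60 x 120 x 75 mm high standing loose beside the unit; origin at the centre of its underside; to be left alone
Mind the look-alikes: they are no part of the job. Of the things shaped like the tablet_b, the yellow one is meant.

How it is judged:
On the way, in this order (a step that is already met when the one before it is completed fails the run):
1. the latch pointer is brought to the green mark while the tray is still seated (value of joint latch between -0.2 and 0.2 rad and distance between tray and well below 0.012 m), for 0.2 s.
2. the tray is lifted clear, level and in the fingers (height (world z) of tray above 0.1 m and angle between tray's own z axis and vertical below 0.15 rad and contact force between the fingers and tray above 1 N), for 0.2 s.
At the end, for the whole second after the job is handed in: Held still in the fingers (under 3 cm/s), touching nothing of the unit: tray underside 11 to 26 cm above the work top, within 6 cm sideways of its place in the well, tilt under 0.12 rad, each tablet in its own compartment, latch within 0.2 rad of the mark (height (world z) of tray between 0.11 and 0.26 m and horizontal distance between tray and well below 0.06 m and angle between tray's own z axis and vertical below 0.12 rad and linear speed of tray below 0.03 m/s and angular speed of tray below 0.2 rad/s and contact force between the fingers and tray above 1 N and contact force between tray and unit below 0.1 N and value of joint latch between -0.2 and 0.2 rad and distance between each of tablet_a, tablet_b and tray below 0.075 m and y of tablet_a in the frame of tray below 0 m and z of each of tablet_a, tablet_b in the frame of tray below 0.03 m and y of tablet_b in the frame of tray above 0 m); the arm keeps its last pose, push and grip.
It fails at once if the tray is tipped by more than 0.35 rad (angle between tray's own z axis and vertical above 0.35 rad).
It fails at once if a bystander is moved by more than 3 cm (distance of any of wipes, food_can, sheet_box from where it was at the start of the episode above 0.03 m).
It also fails if it takes over 51 s, if anything falls off the work surface, if the arm or the gripper's body presses on something with over 40 N, if the wrist force passes 120 N, or if a joint passes its speed limit or range.

ROBOT

A 6-joint arm with a two-finger parallel gripper is mounted at the origin on the work surface. World frame = base frame: x ahead of the robot, y to its left, z up, the work surface at z = 0. Lengths are in m, angles in rad, forces in N, time in s.
With the tool pointing down it reaches from about 0.3 to 0.775 m from the base axis. Payload 14.6 kg.
Tool frame: the origin (TCP) lies at the very end of the fingers, on their centre line; the grasp point (between the pads) lies 19 mm behind it; z points along the fingers, y is the line along which they close (so a half turn about z gives the same grasp; the last joint's range is limited). The gripper opens to 94 mm and grips with 3 to 60 N. Pads are 16 mm wide; open, the fingers measure 119 mm over their backs; the gripper's body (75 mm by 177 mm) begins 78 mm behind the grasp point.
Start: joints at [-1.228, 0.3, 1.521, -0, 1.321, -0.067], TCP at [0.219, -0.504, 0.205] pointing down, gripper open.
Joint ranges: [-3.03, 3.03], [-0.79, 2.21], [0.23, 2.52], [-1.04, 4.18], [0, 3.07], [-2.55, 2.55]. Speed limits (rad/s): [2.22, 2.22, 2.57, 3.14, 3.14, 3.14].

INTERFACE

Orientations are given as [roll, pitch, yaw] about the fixed x, y, z axes, in that order (R = Rz(yaw) Ry(pitch) Rx(roll)).
In Python, from station import ctrl, cams gives the robot as it stands. The module is installed in compiled form; this text tells all that it offers.
- The arm moves only by the tool arm_command, never from a script. Its argument "plan" is a list that holds one entry, the list of rows, each a list of 7 numbers: the shift along the tool's x, y, z in shares of 100 cm (1.0 is 100 cm), then the turn, a rotation vector about the tool's x, y, z in parts of the range, where 1.0 means 4 rad, then the closure, from -1 (fully open) to 1 (shut). A call has 1 to 12 rows; each row is the pose to reach, as a shift and turn from the pose commanded when the call began, along the tool's axes at that moment; what a row does not reach only later rows make up. A row lasts 1/10 s, in which the tool goes at most 50 mm and 8.59 degrees, less where a joint would pass 70% of its speed; a pose out of reach is approached as far as the arm can. No shift or turn number may pass 1 either way. A call with a gripper value outside its range is refused whole. The fingers move at their own pace and stop on an object; "squeeze" is the grip in N (left out, the last holds). Time passes only in rows, so rows that repeat a pose let the fingers close. It gives the time, the measured TCP pose, the force, the opening and the grip force at its end, in the units of the state.
- ctrl.get_obs(): the state, without advancing time (a new reading comes with each control period).
- cams.camera(name): name is "scene" or "top" or "wrist"; returns (picture, depth): 384x512x3 uint8, blue, green, red; 384x512 float32, m along the optical axis (not along the pixel's ray), 0 where there is no reading.
- cams.camera_info(name): a dict with "fx", "fy", "cx", "cy" (pixels), "world_to_cam" (4x4, takes a point from world to camera coordinates). Camera axes: x right, y down, z forward; pixel columns grow to the right and rows downward; lengths in m; the calibration is good to about 2 mm. A picture is of the moment at which its call begins: read the wrist's pose just before it. camera_info takes no time and is no camera call; for the wrist camera it gives the pose at the moment of the call.
- ctrl.hand_in(): hands the job in; it is judged then, once.
The state is a dict: "time_s": time; "qpos": joint angles; "joint_vel": joint speeds; "tau": joint torques, N m; "ee_pos": TCP position; "eef_rot": TCP orientation; "force": force on the tool from outside, world axes, zero at the start; "moment": the same for the moment, N m; "grip_width": finger opening in m; "grip_force": force on a finger pad.
Only numpy, scipy, OpenCV 4.12 (cv2) and the standard library are available. Lean on these libraries where they do the work, as an engineer would, in place of code of your own. Each camera call takes 0.05 s, during which the arm holds its last target. There are 200 camera calls.

## Working session

There is one attempt and no reset: what is moved stays moved. The work goes in short steps, Python scripts to look and compute and a tool call to move; the robot and the scene stay as the last step left them, time stands still between calls to the robot, and variables do not carry over. Pictures are saved under pics/ and viewed, at most 10 in all, crops included, and the job is handed in when it is done.

Besides the shell and the picture viewer there is one more tool, called after "Request:" as name(argument=value, ...) on one line, values as JSON. arm_command: Moves the arm, as the interface text tells. Its arguments: {"type":"object","properties":{"plan":{"type":"array"},"squeeze":{"type":"number"}},"required":["plan"]}

```bash
mkdir -p pics
cat > h.py <<'E'
import numpy as np, cv2
from station import ctrl, cams
def grab(n):
    i=cams.camera_info(n); p,d=cams.camera(n); return p,d,i
def world(d,i):
    v,u=np.mgrid[:d.shape[0],:d.shape[1]]
    P=np.stack([(u-i['cx'])/i['fx']*d,(v-i['cy'])/i['fy']*d,d],-1)
    T=np.linalg.inv(i['world_to_cam']); return P@T[:3,:3].T+T[:3,3]
E
python3 - <<'E'
from h import *
o=ctrl.get_obs(); print({k:np.round(v,3) for k,v in o.items()})
for n in('scene','top'):
    p,d,i=grab(n); np.savez(n+'.npz',p=p,d=d,K=[i[k] for k in('fx','fy','cx','cy')],T=i['world_to_cam']); cv2.imwrite(f'pics/{n}0.png',p); print(n,i)
E
```

```text
{'time_s': np.float64(0.0), 'qpos': array([-1.228,  0.3  ,  1.522,  0.   ,  1.321, -0.067]), 'joint_vel': array([-0.   ,  0.001,  0.   , -0.001, -0.001,  0.   ]), 'tau': array([ 0.0000e+00, -5.3181e+01, -3.5274e+01,  7.1000e-02,  2.4000e-02,
       -0.0000e+00]), 'ee_pos': array([ 0.219, -0.504,  0.205]), 'eef_rot': array([-3.14, -0.  ,  0.41]), 'force': array([-0.802, -0.354, -0.293]), 'moment': array([-0.027,  0.048, -0.057]), 'grip_force': np.float64(0.0), 'grip_width': np.float64(0.094)}
scene {'fx': 376.5285859526596, 'fy': 376.5285859526596, 'cx': 257.4124942095227, 'cy': 195.33591754277697, 'world_to_cam': array([[ 0.41531937,  0.90967334,  0.00205635, -0.21636995],
       [ 0.70568903, -0.32076044, -0.63175607, -0.30481257],
       [-0.57403206,  0.26383167, -0.77516453,  1.39075969],
       [ 0.        ,  0.        ,  0.        ,  1.        ]])}
top {'fx': 439.47621729543636, 'fy': 439.47621729543636, 'cx': 250.40472494406603, 'cy': 198.09492726459808, 'world_to_cam': array([[ 1.04613535e-02, -9.99944353e-01,  1.36083205e-03,
        -1.00446756e-02],
       [-9.95874712e-01, -1.05414284e-02, -9.01245604e-02,
         5.18960851e-01],
       [ 9.01338903e-02, -4.12393342e-04, -9.95929572e-01,
         1.46542014e+00],
       [ 0.00000000e+00,  0.00000000e+00,  0.00000000e+00,
         1.00000000e+00]])}
```

View pics/top0.png

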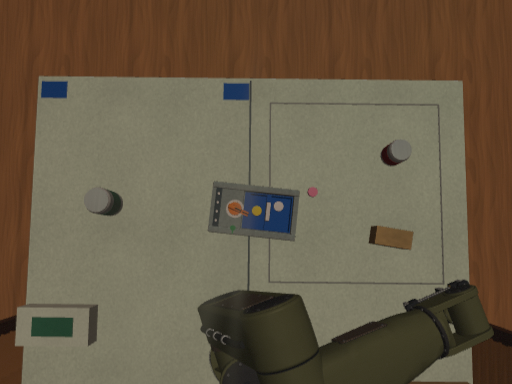

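View pics/scene0.png

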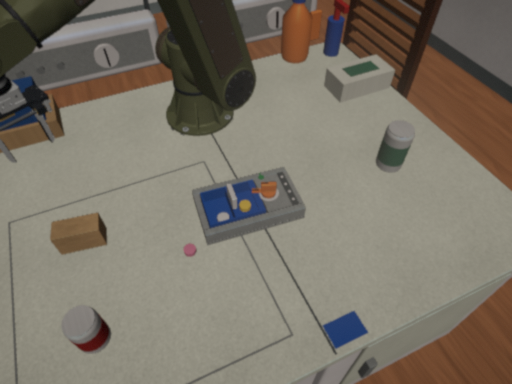

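The top view shows the unit at (253,210), with the orange latch at (236,209), the white fin at (268,211), the yellow tablet at (256,211) and the white tablet at (279,206). The green dot is at (232,228). The pink disc at (312,192) on the top is a look-alike. In the scene view the latch is at (267,189), the fin at (232,195), the yellow tablet at (245,206), the white one at (223,217) and the pink disc at (190,249).

Candidates for the things I want:
- **Latch:** orange at top (236,209). The orange bottle at scene (295,30) is not it.
- **Grip:** white fin at (268,211). The white tablet at (279,206) is not it.
- **Unlocked mark:** green dot at (232,228). The canister and the box label are not it.

Run:
```python
from h import *
ims=[]
for n,(x,y,w,h) in (('top',(195,170,120,80)),('scene',(185,160,125,90))):
    z=np.load(n+'.npz'); i=dict(zip(('fx','fy','cx','cy'),z['K']),world_to_cam=z['T']); W=world(z['d'],i)
    hsv=cv2.cvtColor(z['p'],cv2.COLOR_BGR2HSV); H,S,V=cv2.split(hsv)
    roi=np.zeros(H.shape,bool); roi[y:y+h,x:x+w]=1
    for k,m in dict(orange=(H<14)&(S>150)&(V>90),yellow=(H>=17)&(H<30)&(S>130)&(V>90),green=(H>45)&(H<85)&(S>70),blue=(H>105)&(H<130)&(S>120),white=(S<60)&(V>165)&(W[...,2]>.02)).items():
        m=m&roi; nn,lab,st,c=cv2.connectedComponentsWithStats(m.astype(np.uint8))
        for j in range(1,nn):
            if st[j,4]>5:
                q=W[lab==j]; r=cv2.minAreaRect((q[:,:2]*1000).astype(np.float32)); print(n,k,st[j,4],c[j].round(1),'med',np.median(q,0).round(3),'z',np.percentile(q[:,2],[5,95]).round(3),'rect',np.round(r[0]),np.round(r[1]),round(r[2]))
    # housing outline by height
    m=roi&(W[...,2]>.035)&(W[...,2]<.065)
    q=W[m]; r=cv2.minAreaRect((q[:,:2]*1000).astype(np.float32)); print('unit',np.round(r[0]),np.round(r[1]),r[2])
    ims.append(cv2.resize(z['p'][y:y+h,x:x+w],(640,290),interpolation=cv2.INTER_CUBIC) if 0 else cv2.resize(z['p'][y:y+h,x:x+w],None,fx=400/w,fy=400/w,interpolation=cv2.INTER_CUBIC))
hh=min(a.shape[0] for a in ims); cv2.imwrite('pics/crop.png',np.hstack([a[:hh] for a in ims]))
```

```text
top orange 99 [233.5 207.8] med [0.483 0.051 0.064] z [0.057 0.093] rect [483.  50.] [35. 38.] 59
top yellow 70 [256.3 210.4] med [ 0.478 -0.024  0.029] z [0.023 0.034] rect [477. -25.] [30. 29.] 65
top green 22 [232.2 228.1] med [0.417 0.055 0.049] z [0.045 0.054] rect [413.  55.] [20. 13.] 2
top blue 1066 [273.6 213.7] med [ 0.46  -0.085  0.014] z [0.008 0.055] rect [456. -75.] [127. 155.] 85
unit [475. -15.] [291. 170.] 84.29403686523438
scene orange 182 [267.1 189.4] med [0.492 0.044 0.067] z [0.057 0.09 ] rect [ 797. -100.] [ 62. 695.] 66
scene yellow 86 [244.5 205.4] med [ 0.485 -0.025  0.027] z [0.021 0.029] rect [ 784. -149.] [ 26. 681.] 67
scene green 15 [260.4 176.6] med [0.422 0.055 0.048] z [0.046 0.05 ] rect [421.  56.] [ 9. 16.] 65
scene blue 1423 [230.2 203. ] med [ 0.448 -0.068  0.02 ] z [0.009 0.053] rect [ 765. -115.] [167. 724.] 79
unit [481. -13.] [291. 174.] 84.68907928466797
```

View pics/crop.png

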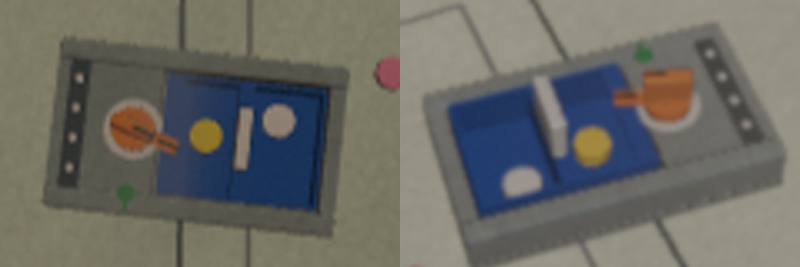

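The close crop confirms the choice. The latch's wing lies over the tray rim, pointing to -y and a little towards -x, the green dot is in the housing's near rim, and the fin stands between the yellow and white tablets. The unit is at about (0.477,-0.014) with yaw about -0.1. Next I'll bring the wrist camera over it.

Run:
```python
from h import *
from scipy.spatial.transform import Rotation as Ro
o=ctrl.get_obs(); R=Ro.from_euler('xyz',o['eef_rot']).as_matrix()
i=cams.camera_info('wrist'); T=np.linalg.inv(i['world_to_cam'])
print('cam in tool',(R.T@(T[:3,3]-o['ee_pos'])).round(3),(R.T@T[:3,:3]).round(3),i['fx'])
print('tool shift to .46,0,.33',1000*R.T@(np.array([.46,0,.33])-o['ee_pos']))
```

```text
cam in tool [ 0.066 -0.    -0.179] [[ 0.001 -0.973 -0.232]
 [ 1.     0.001 -0.   ]
 [ 0.001 -0.232  0.973]] 338.2975667248637
tool shift to .46,0,.33 [ 421.89649951 -366.62528303 -124.6630337 ]
```

Careful with the scale: shifts go in shares of 100 cm and turns go in shares of 4 rad. That gives: 420 mm / 1000 = 0.42, 100 mm / 1000 = 0.1.

Request:
arm_command(plan=[[[0,0,-0.05,0,0,0,-1],[0.02,-0.02,-0.08,0,0,0,-1],[0.06,-0.05,-0.08,0,0,0,-1],[0.1,-0.08,-0.08,0,0,0,-1],[0.14,-0.115,-0.08,0,0,0,-1],[0.18,-0.15,-0.08,0,0,0,-1],[0.22,-0.185,-0.08,0,0,0,-1],[0.26,-0.22,-0.08,0,0,0,-1],[0.3,-0.255,-0.08,0,0,0,-1],[0.34,-0.29,-0.06,0,0,0,-1],[0.38,-0.33,-0.04,0,0,0,-1],[0.42,-0.365,-0.03,0,0,0,-1]]])

```text
time_s: 1.3
ee_pos: [0.4447, -0.0318, 0.2429]
eef_rot: [-3.141, 0.0, 0.41]
force: [0.1, -0.7, 0.5]
grip_width: 0.0941
grip_force: 0.0
```

Request:
arm_command(plan=[[[0,0,0,0,0,0,-1],[0,0,0,0,0,0,-1]]])

```text
time_s: 1.5
ee_pos: [0.4446, -0.0331, 0.2434]
eef_rot: [-3.141, 0.001, 0.412]
force: [-1.3, 0.7, -0.2]
grip_width: 0.0938
grip_force: 0.0
```

```bash
cat > meas.py <<'E'
from h import *
import sys
p,d,i=grab('wrist'); o=ctrl.get_obs(); print(o['time_s'],o['ee_pos'].round(4),o['eef_rot'].round(3))
cv2.imwrite(f'pics/{sys.argv[1]}.png',p)
W=world(d,i); H,S,V=cv2.split(cv2.cvtColor(p,cv2.COLOR_BGR2HSV)); Z=W[...,2]
near=(abs(W[...,0]-.477)<.12)&(abs(W[...,1]+.014)<.17)
def rep(k,m):
    m=cv2.morphologyEx((m&near).astype(np.uint8),cv2.MORPH_OPEN,np.ones((2,2)))
    nn,lab,st,c=cv2.connectedComponentsWithStats(m)
    for j in range(1,nn):
        if st[j,4]>60:
            q=W[lab==j]; r=cv2.minAreaRect((q[:,:2]*1000).astype(np.float32)); print(k,st[j,4],c[j].round(),'med',np.median(q,0).round(3),'rect',np.round(r[0],1),np.round(r[1],1),round(r[2],1))
og=(H<16)&(S>140)&(V>70)
rep('bartop',og&(Z>.085)&(Z<.1))
rep('wing',og&(Z>.05)&(Z<.067))
rep('yellow',(H>17)&(H<32)&(S>120))
rep('green',(H>45)&(H<85)&(S>90)&(Z<.06)&(Z>.04))
rep('fintop',(S<70)&(Z>.09)&(Z<.106))
rep('tabw',(S<70)&(V>110)&(Z>.017)&(Z<.034))
q=W[near&(Z>.043)&(Z<.053)&(S<60)]; r=cv2.minAreaRect((q[:,:2]*1000).astype(np.float32)); print('unit',np.round(r[0],1),np.round(r[1],1),round(r[2],1),np.median(q[:,2]))
E
python3 meas.py w1
```

```text
1.55 [ 0.4446 -0.0341  0.2438] [-3.142  0.     0.41 ]
bartop 596 [192. 110.] med [0.483 0.047 0.091] rect [482.8  28.1] [34.7 74.8] 8.1
wing 740 [212. 116.] med [0.487 0.03  0.06 ] rect [486.4  30. ] [65.  50.1] 79.7
wing 223 [187. 122.] med [0.468 0.052 0.06 ] rect [479.9  25.3] [24.6 77.5] 21.0
yellow 655 [259. 141.] med [ 0.478 -0.027  0.028] rect [477.5 -27.7] [34.7 32.9] 65.8
yellow 1542 [ 30. 309.] med [0.449 0.021 0.358] rect [473.4  10.9] [11.1 71.7] 70.2
yellow 1272 [477. 308.] med [ 0.488 -0.066  0.359] rect [496.9 -41. ] [70.1 11.2] 67.4
yellow 2641 [379. 371.] med [ 0.472 -0.048  0.368] rect [474.9 -33.6] [71.3 39.3] 70.6
green 233 [172. 165.] med [0.417 0.052 0.049] rect [414.7  51.1] [24.7 16.5] 18.7
fintop 888 [290. 167.] med [ 0.472 -0.061  0.098] rect [479.5 -61.5] [107.5  56.5] 37.2
tabw 645 [322. 154.] med [ 0.494 -0.1    0.028] rect [504.7 -65.8] [113.7  33.6] 73.0
unit [476.5 -15.1] [290.8 170.5] 84.4 0.04818486055161475
```

View pics/w1.png

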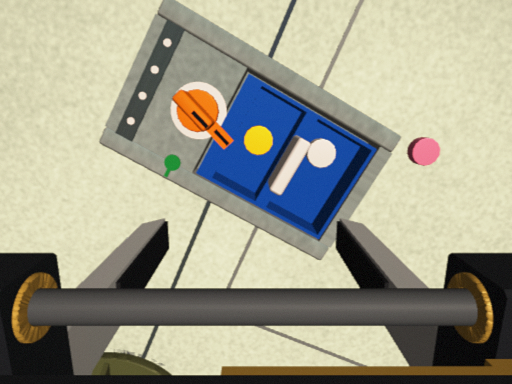

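The wrist view shows the bar and wing running from (175,98) to (228,143), with the wing pointing down-right. The green dot is at (172,163), the fin at (290,166), the yellow tablet at (259,140), the white tablet at (321,152) and the pink look-alike at (424,151). Depth puts the bar top at 0.091 and the fin top at 0.098, which matches the text.

```bash
cat > ang.py <<'E'
from h import *
from scipy.spatial.transform import Rotation as Ro
p,d,i=grab('wrist'); W=world(d,i); H,S,V=cv2.split(cv2.cvtColor(p,cv2.COLOR_BGR2HSV)); Z=W[...,2]
T=np.linalg.inv(i['world_to_cam']); v,u=np.mgrid[:384,:512]
D=np.stack([(u-i['cx'])/i['fx'],(v-i['cy'])/i['fy'],1+0*u],-1)@T[:3,:3].T
def plane(m,h):
    m=m.astype(np.uint8); n,l,s,c=cv2.connectedComponentsWithStats(m); l=l==1+np.argmax(s[1:,4])
    q=D[l]; X=(T[:3,3]+q*((h-T[2,3])/q[:,2:]))[:,:2]*1000
    (x0,y0),(w,hh),a=cv2.minAreaRect(X.astype(np.float32)); vx,vy,cx,cy=cv2.fitLine(X.astype(np.float32),cv2.DIST_L2,0,.01,.01).ravel()
    return np.round([x0,y0,w,hh,a],1),np.round([X[:,0].mean(),X[:,1].mean(),np.arctan(vy/vx)],3)
og=(H<16)&(S>140)&(V>70)&(W[...,1]>-.03)&(W[...,1]<.12)&(abs(W[...,0]-.48)<.08)
near=(abs(W[...,0]-.472)<.07)&(abs(W[...,1]+.06)<.06)
for k,m,h in (('bar',og&(abs(Z-.091)<.006),.091),('fin',near&(S<70)&(abs(Z-.098)<.006),.098)):
    try: print(k,*plane(m,h))
    except Exception as e: print(k,e)
bx=Z[og&(Z>.055)&(Z<.064)]; q=W[og&(Z>.055)&(Z<.064)]; L=np.array([.483,.049])
r=q[:,:2]-L; far=np.hypot(*r.T)>.03; a=np.arctan2(r[far,1],r[far,0]); print('wing dir',np.median(a),'n',far.sum())
o=ctrl.get_obs(); print(o['ee_pos'],o['eef_rot'],o['qpos'].round(3))
E
python3 ang.py
```

```text
bar [483.   46.8  42.4  14.2  66. ] [483.57   47.894   1.136]
fin [472.  -59.7  14.5  59.   84.9] [ 4.7264e+02 -5.9723e+01 -9.1000e-02]
wing dir -1.9387658742763028 n 211
[ 0.44453422 -0.03462252  0.2440165 ] [ 3.14132104e+00 -7.09283095e-05  4.09042574e-01] [-0.16   0.034  1.741 -0.     1.367  1.002]
```

To row units: 100 mm / 1000 = 0.1, 80 mm / 1000 = 0.08, -0.74 rad / 4 = -0.185.

Request:
arm_command(plan=[[[0.02,-0.015,0.02,0,0,-0.0375,-1],[0.04,-0.03,0.04,0,0,-0.075,-1],[0.06,-0.05,0.06,0,0,-0.1125,-1],[0.068,-0.06,0.08,0,0,-0.15,-1],[0.068,-0.06,0.1,0,0,-0.185,-1],[0.068,-0.06,0.1,0,0,-0.185,-1],[0.068,-0.06,0.1,0,0,-0.185,-1]]])

```text
time_s: 2.3
ee_pos: [0.4834, 0.0472, 0.1447]
eef_rot: [3.141, -0.0, 1.144]
force: [1.6, 0.6, 0.1]
grip_width: 0.0943
grip_force: 0.0
```

```bash
python3 ang.py
```

```text
bar [483.   48.4  43.8  13.4  66. ] [484.009  50.076   1.158]
fin [472.3 -57.5  17.2  58.8  84.4] [ 4.69921e+02 -5.81650e+01 -1.61000e-01]
wing dir -2.0048108921138135 n 252
[0.48365006 0.04732867 0.14509621] [ 3.14014530e+00 -6.83923144e-04  1.14417038e+00] [ 0.022  0.219  1.771 -0.     1.15   0.449]
```

Request:
arm_command(plan=[[[0,0,0.03,0,0,0,-1],[0,0,0.055,0,0,0,-1],[0,0,0.07,0,0,0,-1],[0,0,0.078,0,0,0,-1],[0,0,0.078,0,0,0,0.3],[0,0,0.078,0,0,0,1],[0,0,0.078,0,0,0,1],[0,0,0.078,0,0,0,1],[0,0,0.078,0,0,0,1],[0,0,0.078,0,0,0,1],[0,0,0.078,0,0,0,1],[0,0,0.078,0,0,0,1]]], squeeze=20)

```text
time_s: 3.55
ee_pos: [0.4832, 0.0483, 0.0658]
eef_rot: [-3.142, 0.0, 1.15]
force: [0.5, -0.2, -0.5]
grip_width: 0.0332
grip_force: 0.0
```

Request:
arm_command(plan=[[[0,0,0,0,0,0,1],[0,0,0,0,0,0,1],[0,0,0,0,0,0,1],[0,0,0,0,0,0,1],[0,0,0,0,0,0,1]]])

```text
time_s: 4.05
ee_pos: [0.4841, 0.0479, 0.066]
eef_rot: [3.139, -0.0, 1.15]
force: [7.0, -4.0, -4.5]
grip_width: 0.0138
grip_force: 20.0
```

To row units: 0.12 rad / 4 = 0.03.

Request:
arm_command(plan=[[[0,0,0,0,0,0.03,1],[0,0,0,0,0,0.06,1],[0,0,0,0,0,0.09,1],[0,0,0,0,0,0.12,1],[0,0,0,0,0,0.15,1],[0,0,0,0,0,0.18,1],[0,0,0,0,0,0.21,1],[0,0,0,0,0,0.24,1],[0,0,0,0,0,0.27,1],[0,0,0,0,0,0.3,1],[0,0,0,0,0,0.3125,1],[0,0,0,0,0,0.3125,1]]])

```text
time_s: 5.25
ee_pos: [0.4845, 0.0472, 0.066]
eef_rot: [3.14, -0.003, -0.102]
force: [9.4, -10.8, -6.1]
grip_width: 0.0141
grip_force: 20.0
```

To row units: -100 mm / 1000 = -0.1, -80 mm / 1000 = -0.08.

Request:
arm_command(plan=[[[0,0,0,0,0,0,1],[0,0,0,0,0,0,1],[0,0,0,0,0,0,-1],[0,0,0,0,0,0,-1],[0,0,0,0,0,0,-1],[0,0,0,0,0,0,-1],[0,0,0,0,0,0,-1],[0,0,-0.03,0,0,0,-1],[0,0,-0.08,0,0,0,-1],[0,0,-0.1,0,0,0,-1],[0,0,-0.1,0,0,0,-1],[0,0,-0.1,0,0,0,-1]]])

```text
time_s: 6.45
ee_pos: [0.4829, 0.0483, 0.1653]
eef_rot: [3.142, 0.0, -0.1]
force: [0.6, -0.9, -1.2]
grip_width: 0.0906
grip_force: 0.0
```

```bash
python3 ang.py; python3 meas.py w2
```

```text
bar [483.9  47.3  13.7  43.9  84. ] [ 4.86051e+02  4.73200e+01 -9.60000e-02]
fin [472.9 -58.6  15.6  59.3  84.4] [ 4.73889e+02 -5.89070e+01 -8.90000e-02]
wing dir 2.9409139536096447 n 216
[0.48259608 0.0483019  0.16461409] [ 3.14139314e+00  1.72358201e-03 -1.00171382e-01] [0.024 0.196 1.75  0.    1.197 1.695]
6.55 [0.4825 0.0483 0.1644] [ 3.141e+00  2.000e-03 -1.000e-01]
bartop 857 [254. 196.] med [0.485 0.046 0.091] rect [498.2  45.2] [ 14.4 101. ] 85.2
wing 502 [238. 189.] med [0.485 0.059 0.06 ] rect [507.9  55.6] [13.8 85.2] 78.9
wing 529 [269. 190.] med [0.481 0.033 0.06 ] rect [503.7  33. ] [89.9 15.9] 0.8
wing 107 [249. 235.] med [0.443 0.054 0.062] rect [489.2  49.5] [  4.7 119.7] 84.1
wing 106 [259. 235.] med [0.441 0.046 0.061] rect [439.6  46.4] [ 4.8 21.6] 84.7
yellow 1012 [329. 179.] med [ 0.479 -0.025  0.028] rect [476.6 -27.8] [41.  34.2] 40.7
yellow 1418 [ 32. 308.] med [0.513 0.093 0.28 ] rect [529.3  72. ] [11.1 71.1] 41.3
yellow 1397 [474. 309.] med [ 0.504 -0.001  0.28 ] rect [524.3  15.8] [69.9 11.1] 37.7
yellow 2708 [379. 371.] med [0.499 0.022 0.289] rect [508.7  33.1] [71.1 39.8] 41.3
green 302 [254. 256.] med [0.418 0.053 0.049] rect [474.   46.8] [ 17.  149.4] 84.1
fintop 1593 [395. 200.] med [ 0.473 -0.059  0.098] rect [496.2 -47.9] [197.3  63.8] 41.7
tabw 837 [409. 152.] med [ 0.498 -0.101  0.028] rect [522.9 -43.7] [175.7  29.2] 63.8
unit [477.1 -15.5] [291.3 169.4] 84.4 0.048231854886927994
```

View pics/w2.png

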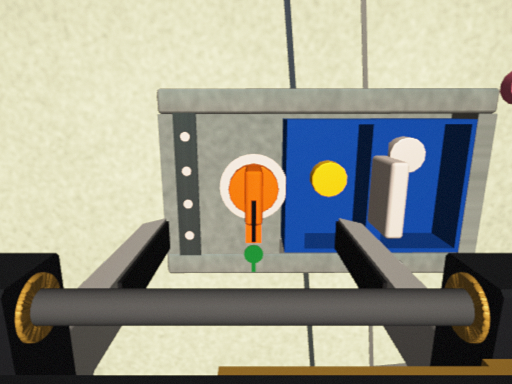

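The pointer now stands at the green mark: the wing ends at (254,240) and the dot is at (254,254), with the angle about 0. The tray is still seated, and the fin is at (395,200). Next I go to the fin.

To row units: 108 mm / 1000 = 0.108, 101 mm / 1000 = 0.101.

Request:
arm_command(plan=[[[0,0.03,0,0,0,0,-1],[0.001,0.07,0,0,0,0,-1],[0.001,0.1,0.01,0,0,0,-1],[0.001,0.108,0.03,0,0,0,-1],[0.001,0.108,0.06,0,0,0,-1],[0.001,0.108,0.085,0,0,0,-1],[0.001,0.108,0.101,0,0,0,-1],[0.001,0.108,0.101,0,0,0,-1],[0.001,0.108,0.101,0,0,0,1],[0.001,0.108,0.101,0,0,0,1],[0.001,0.108,0.101,0,0,0,1],[0.001,0.108,0.101,0,0,0,1]]], squeeze=30)

```text
time_s: 7.75
ee_pos: [0.4736, -0.0593, 0.0654]
eef_rot: [3.142, -0.001, -0.1]
force: [-0.0, 0.3, 1.2]
grip_width: 0.065
grip_force: 0.0
```

Request:
arm_command(plan=[[[0,0,0,0,0,0,1],[0,0,0,0,0,0,1],[0,0,0,0,0,0,1],[0,0,0,0,0,0,1],[0,0,0,0,0,0,1],[0,0,0,0,0,0,1],[0,0,0,0,0,0,1],[0,0,0,0,0,0,1],[0,0,0,0,0,0,1],[0,0,0,0,0,0,1]]])

```text
time_s: 8.75
ee_pos: [0.4733, -0.0593, 0.0648]
eef_rot: [3.142, 0.0, -0.1]
force: [0.5, -1.5, 0.1]
grip_width: 0.0139
grip_force: 30.0
```

Request:
arm_command(plan=[[[0,0,-0.003,0,0,0,1],[0,0,-0.008,0,0,0,1],[0,0,-0.015,0,0,0,1],[0,0,-0.025,0,0,0,1],[0,0,-0.035,0,0,0,1],[0,0,-0.045,0,0,0,1],[0,0,-0.055,0,0,0,1],[0,0,-0.065,0,0,0,1],[0,0,-0.075,0,0,0,1],[0,0,-0.082,0,0,0,1],[0,0,-0.086,0,0,0,1],[0,0,-0.087,0,0,0,1]]], squeeze=40)

```text
time_s: 9.95
ee_pos: [0.4734, -0.0593, 0.1522]
eef_rot: [3.142, -0.0, -0.1]
force: [-0.1, 0.4, -3.2]
grip_width: 0.0139
grip_force: 40.0
```

To row units: -64 mm / 1000 = -0.064, -62 mm / 1000 = -0.062.

Request:
arm_command(plan=[[[0,0,-0.003,0,0,0,1],[0,0,-0.01,0,0,0,1],[0,0,-0.02,0,0,0,1],[0,0,-0.03,0,0,0,1],[0,0,-0.04,0,0,0,1],[0,0,-0.05,0,0,0,1],[0,0,-0.057,0,0,0,1],[0,0,-0.062,0,0,0,1],[0,0,-0.064,0,0,0,1],[0,0,-0.064,0,0,0,1],[0,0,-0.064,0,0,0,1],[0,0,-0.064,0,0,0,1]]])

```text
time_s: 11.15
ee_pos: [0.4732, -0.0592, 0.2154]
eef_rot: [-3.142, 0.001, -0.1]
force: [-0.9, -0.1, -2.2]
grip_width: 0.0139
grip_force: 40.0
```

Run:
```python
from h import *
ims=[]
for n in('scene','wrist'):
    p,d,i=grab(n); W=world(d,i); H,S,V=cv2.split(cv2.cvtColor(p,cv2.COLOR_BGR2HSV))
    b=(H>105)&(H<130)&(S>120)&(abs(W[...,0]-.473)<.09)&(abs(W[...,1]+.06)<.11)
    q=W[b]; print(n,len(q),np.percentile(q[:,2],[1,50,99]).round(3))
    r=q[q[:,2]>np.percentile(q[:,2],99)-.006]; A=np.c_[r[:,:2],np.ones(len(r))]; print('rim plane slope',np.linalg.lstsq(A,r[:,2],rcond=None)[0].round(3))
    ims.append(p)
cv2.imwrite('pics/end.png',cv2.resize(np.hstack(ims),(800,300)))
o=ctrl.get_obs(); print(o['time_s'],o['ee_pos'],o['grip_force'],o['grip_width'],o['force'])
```

```text
scene 2124 [0.159 0.177 0.204]
rim plane slope [0.001 0.005 0.202]
wrist 27636 [0.161 0.164 0.24 ]
rim plane slope [ 2.087 -0.297 -0.752]
11.25 [ 0.47328575 -0.05925442  0.2155625 ] 39.99918043613434 0.013893166336138294 [-0.2276982  -0.1954093  -2.70024527]
```

View pics/end.png

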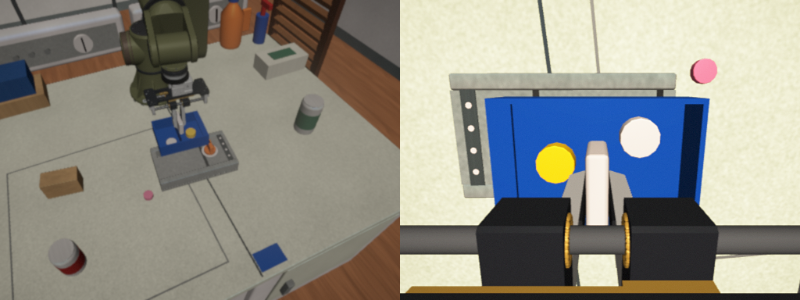

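The tray hangs level in the fingers with its underside at about 0.158 m. The yellow tablet at (556,163) and the white one at (640,137) each lie in their own compartment. The bystanders have not moved, and the latch is still at the mark.

```bash
python3 -c "
from station import ctrl; print(ctrl.hand_in())"
```

```text
the job is handed in; nothing more can be done
None
```

The job is handed in at about 11 s; no verdict came back. The latch was left at the green mark, and the tray is held level about 15 cm above its well with both tablets in it.

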